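Get the spice pot out of the blocked drawer

TASK

I need the little black spice pot with the red lid out of the drawer, but the pepper mill and the oil spray bottle stand in the way of the drawer: stand them both upright on the chopping board for now, pull the drawer open, take the pot out and stand it right at the centre of the kitchen scale's weighing platform. Leave the white tin with the pink lid in the drawer. Then push the drawer fully shut and put the mill and the oil bottle back, each upright and down inside the rim of its own coaster: the mill on the dark wooden one, the oil on the white one.

Things in the scene. Friction and masses are not known exactly. Their poses are not given: they have to be found in the camera images.
- pepper_mill: Loose wooden pepper mill, upright, 58 mm across at the foot, 170 mm tall, about 0.18 kg. Origin: centre of its underside, z up. Round head 48 mm across, 123 to 159 mm above the underside, widest at about 141 mm: grip it there from above. A 12 mm metal knob tops it. At the start it stands on its coaster in front of the drawer.
- oil_spray: Loose amber-brown oil spray bottle, upright, body 49 mm across up to about 115 mm, then sloping shoulders; 177 mm tall, about 0.16 kg. Origin: centre of its underside, z up. Black collar 27 mm across from 128 to 147 mm above the underside: grip it there from above; above it a silver spray head 16 mm across. At the start it stands on its coaster in front of the drawer.
- spice_pot: Loose round spice pot, black with a red lid, 26 mm across, 55 mm tall, about 0.06 kg. Origin: centre of its underside, z up. It starts in the left or right front compartment of the shut drawer, seen between the wires of the unit's top. The compartments are about 100 x 100 mm, centred 80 mm behind the knob point and 53 mm left or right of it; floor 21 mm, wall rims 51 mm above the worktop.
- white_tin: Loose round tin, white with a pink lid, 43 mm across and 31 mm tall. Origin: centre of its underside. It stands in the other front compartment of the drawer and stays in the drawer.
- mill_coaster: Fixed round coaster of the pepper mill: dark wood with a cork inlay, 84 mm across, rim 10 mm high and 5 mm thick, so a round recess 74 mm across, its floor 5 mm above the worktop. Origin: centre of its underside, on the worktop. It lies in front of the drawer, left or right (it varies); the open drawer passes above it.
- oil_coaster: Fixed round coaster of the oil bottle: white ceramic, 74 mm across, rim 10 mm high and 5 mm thick, so a round recess 64 mm across, its floor 5 mm above the worktop. Origin: centre of its underside, on the worktop. It lies in front of the drawer beside the other coaster, 124 mm from it between centres.
- drawer_knob (a point): Grip point on the steel knob of the drawer, 66 mm above the worktop; moves with the drawer. Own x points straight into the unit (the drawer pulls out along -x), y left as seen facing it, z up. The stem, 14 mm thick, lies along x and ends in a 24 mm disc 13 mm nearer the robot: pinch the stem from above, fingers left and right. The drawer front is 17 mm behind this point, 240 mm wide, top at 89 mm.
- drawer (a joint): How far the drawer is pulled out, m: 0 shut, 0.15 at the stop; slides easily (about 2 N), stays where left. At 0.13 or more the front compartments are well clear of the unit's top. The wooden unit is fixed, 220 mm deep, 240 wide, 100 high, with a top of steel wires and a pink mug on its rear.
- chopping_board: Fixed wooden chopping board with two dark stripes, 260 mm along its x, 170 mm along its y, its top 18 mm above the worktop. Origin: centre of its underside (worktop level). To the left or right of the drawer (it varies). Both the mill and the bottle fit on it, side by side along its x.
- scale_platform (a point): Centre of the oblong weighing platform of the fixed white kitchen scale, on its surface, 22 mm above the worktop; platform 130 mm along x and 190 mm along y; x and y are the scale's own axes. To the other side of the drawer from the chopping board.
Not all that is in view belongs to the job. Leave any blue or purple look-alike of the spice_pot alone. What is shaped like the pepper_mill but blue is not meant.

How it is judged:
By the outcome, as a careful person would: the job done as asked, in the order asked, and still so for the second after the job is handed in, with the robot touching nothing.
It also fails if it takes over 128 s, if anything falls off the work surface, if the arm or the gripper's body presses on something with over 40 N, if the wrist force passes 120 N, or if a joint passes its speed limit or range.

ROBOT

A 6-joint arm with a two-finger parallel gripper is mounted at the origin on a cart in front of the work surface, level with it; the furniture and walls round the work are solid. World frame = base frame: x ahead of the robot, y to its left, z up, the work surface at z = 0. Lengths are in m, angles in rad, forces in N, time in s.
With the tool pointing down it reaches from about 0.3 to 0.875 m from the base axis. Payload 6.4 kg.
Tool frame: the origin (TCP) lies at the very end of the fingers, on their centre line; the grasp point (between the pads) lies 19 mm behind it; z points along the fingers, y is the line along which they close (so a half turn about z gives the same grasp; the last joint's range is limited). The gripper opens to 85 mm and grips with 20 to 120 N. Pads are 22 mm wide; open, the fingers measure 114 mm over their backs; the gripper's body (76 mm by 85 mm) begins 54 mm behind the grasp point. The pads swing forward as they close: fully open they stand 13 mm farther back than shut.
Start: joints at [-1.38, 0.181, 1.607, -0, 1.354, -0.206], TCP at [0.222, -0.53, 0.231] pointing down, gripper open.
Joint ranges: [-2.99, 2.99], [-0.89, 2.07], [0.3, 2.58], [-1.14, 4.28], [0, 2.63], [-3.12, 3.12]. Speed limits (rad/s): [2.57, 2.57, 3.01, 3.14, 3.14, 3.14].

INTERFACE

Orientations are given as a unit quaternion [w, x, y, z].
In Python, from bench import ctrl gives the robot as it stands.
- The arm moves only by the tool jog_arm, never from a script. Its argument "series" is a list that holds one entry, the list of rows, each a list of 7 numbers: the shift along the tool's x, y, z in mm, then the turn, a rotation vector about the tool's x, y, z in rad, then the finger opening in mm, from 0 to 85.4. In form: [[[tx, ty, tz, rx, ry, rz, gripper], ...]]. A call has exactly 10 rows; each row shifts and turns the commanded pose from where the row before left it, along the tool's axes as they then stand; what a row does not reach is not made up. A row lasts 1/10 s, in which the tool goes at most 50 mm and 8.59 degrees, less where a joint would pass 70% of its speed; a pose out of reach is approached as far as the arm can. A call with a gripper value outside its range is refused whole. The fingers move at their own pace and stop on an object; the grip force is fixed at half the most. Time passes only in rows, so rows that do not move let the fingers close, or fill a call up. It gives the time, the measured TCP pose, the force, the opening and the grip force at its end, in the units of the state.
- ctrl.get_obs(): the state, without advancing time (a new reading comes with each control period).
- ctrl.camera(name): name is "scene" or "top"; returns a dict with "frame" (480x640x3 uint8, blue, green, red), "z_map" (480x640 float32, m along the optical axis (not along the pixel's ray), 0 where there is no reading), "fx", "fy", "cx", "cy" (pixels), "xyz" and "rotation" of the camera in the world. Camera axes: x right, y down, z forward; pixel columns grow to the right and rows downward; lengths in m; the calibration is good to about 2 mm. A picture is of the moment at which its call begins.
- ctrl.hand_in(): hands the job in; it is judged then, once.
The state is a dict: "time_s": time; "q": joint angles; "dq": joint speeds; "joint_efforts": joint torques, N m; "eef_pos": TCP position; "eef_rot": TCP orientation; "wrist_force": force on the tool from outside, world axes, zero at the start; "torque": the same for the moment, N m; "opening": opening from 0.0 (shut) to 1.0 (fully open); "grasp_force": force on a finger pad.
Only numpy, scipy, OpenCV 4.12 (cv2) and the standard library are available. Lean on these libraries where they do the work, as an engineer would, in place of code of your own. Each camera call takes 0.05 s, during which the arm holds its last target. There are 200 camera calls.

## Working session

There is one attempt and no reset: what is moved stays moved. The work goes in short steps, Python scripts to look and compute and a tool call to move; the robot and the scene stay as the last step left them, time stands still between calls to the robot, and variables do not carry over. Pictures are saved under pics/ and viewed, at most 14 in all, crops included, and the job is handed in when it is done.

Besides the shell and the picture viewer there is one more tool, called as name(argument=value, ...) on one line, values as JSON. jog_arm: Moves the arm, as the interface text tells. Its arguments: {"type":"object","properties":{"series":{"type":"array"}},"required":["series"]}

```bash
ls; mkdir -p pics; cat > h.py <<'E'
import numpy as np, cv2
from bench import ctrl
def shot(n,f):
    c=ctrl.camera(n); np.savez('pics/'+f+'.npz',**{k:np.array(v) for k,v in c.items()}); cv2.imwrite('pics/'+f+'.png',c['frame']); return c
def load(f): return np.load('pics/'+f+'.npz')
def R(c):
    r=np.array(c['rotation'],float)
    if r.size==4:
        from scipy.spatial.transform import Rotation as Ro
        return Ro.from_quat(np.roll(r,-1)).as_matrix()
    return r.reshape(3,3)
def world(c,u,v,z=None):
    "pixel to world; by depth map, or by plane height z"
    d=np.array([(u-c['cx'])/c['fx'],(v-c['cy'])/c['fy'],1.0]); o=np.array(c['xyz']); w=R(c)@d
    t=c['z_map'][int(v),int(u)] if z is None else (z-o[2])/w[2]
    return o+w*t
def cloud(c):
    v,u=np.mgrid[:480,:640]; d=c['z_map']
    p=np.stack([(u-c['cx'])/c['fx']*d,(v-c['cy'])/c['fy']*d,d],-1)
    return p@R(c).T+np.array(c['xyz'])
E
python3 - <<'E'
from h import *
print(ctrl.get_obs())
for n in('scene','top'):
    c=shot(n,n+'0'); print({k:c[k] for k in('fx','fy','cx','cy','xyz','rotation')})
E
```

```text
pics
{'time_s': 0.0, 'q': array([-1.38027923e+00,  1.81573055e-01,  1.60802296e+00,  6.06837787e-06,
        1.35378502e+00, -2.06326052e-01]), 'dq': array([ 0.00101431,  0.00021329,  0.00059706,  0.00183555, -0.00011902,
       -0.00021812]), 'joint_efforts': array([-9.54225980e-04, -4.44869828e+01, -3.51337659e+01, -3.75676436e-04,
        9.17819096e-03, -2.19775507e-05]), 'eef_pos': array([ 0.22213875, -0.52975314,  0.23035892]), 'eef_rot': array([-8.94140733e-04,  9.80378679e-01,  1.97121401e-01,  1.00303919e-05]), 'wrist_force': array([-0.2014761 , -0.03149107,  0.51749475]), 'torque': array([ 0.00692221, -0.00918879, -0.00896081]), 'grasp_force': 0.0, 'opening': 1.003275742000198}
{'fx': 478.2095886314543, 'fy': 478.2095886314543, 'cx': 317.3357037879937, 'cy': 239.64674631933886, 'xyz': array([0.26630055, 0.63430901, 0.80015747]), 'rotation': array([ 0.08595162, -0.19661294,  0.89999415, -0.37942878])}
{'fx': 453.39584849268743, 'fy': 453.39584849268743, 'cx': 317.05167481467606, 'cy': 241.92996527408312, 'xyz': array([ 0.38667484, -0.09394675,  1.02121558]), 'rotation': array([-0.08068765,  0.70504013, -0.70321517,  0.04354702])}
```

View pics/scene0.png

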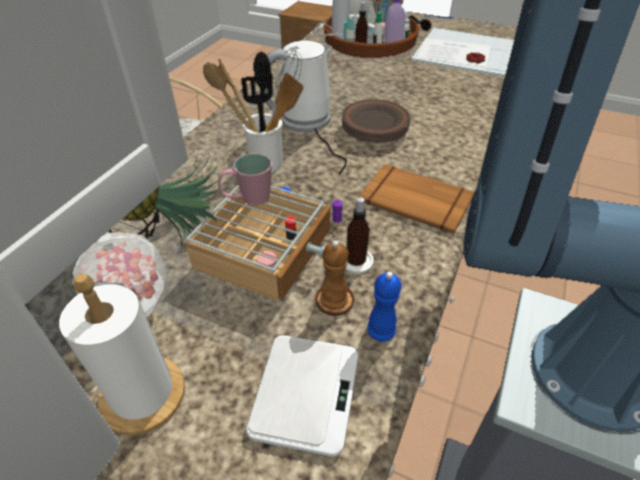

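View pics/top0.png

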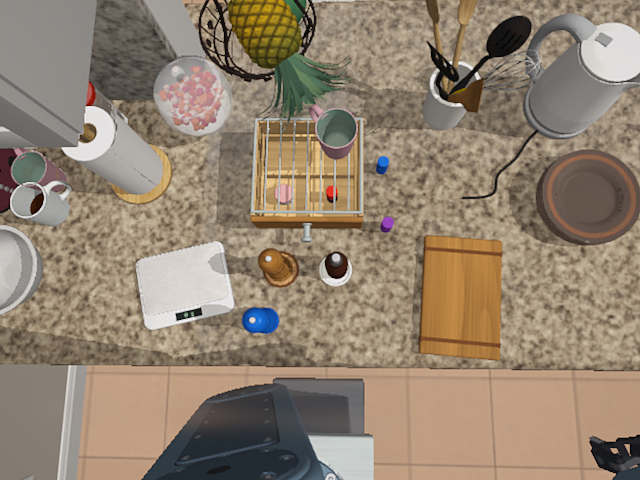

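Top view: wooden mill head at (268,257) on the dark coaster at (283,268). Oil bottle at (336,260) on the white coaster at (336,270), knob at (307,232), board centre at (461,297), scale at (185,285). Could be mistaken: for the mill, the blue mill (261,320); for the pot (red lid, 332,193), the blue pot (383,165) and the purple pot (388,224). One close crop will check the choice.

```bash
python3 - <<'E'
from h import *
c=load('top0'); im=c['frame']
cv2.imwrite('pics/crop0.png',cv2.resize(im[165:345,235:405],None,fx=3.3,fy=3.3,interpolation=cv2.INTER_CUBIC))
cv2.imwrite('pics/crop1.png',np.hstack([cv2.resize(im[230:340,130:240],(400,400),interpolation=2),cv2.resize(im[230:365,400:535],(400,400),interpolation=2)]))
P=cloud(c); z=P[...,2]
def hi(r0,r1,c0,c1,za,zb):
    q=P[r0:r1,c0:c1].reshape(-1,3); m=(q[:,2]>za)&(q[:,2]<zb)&np.isfinite(q[:,2]); q=q[m]; print((r0,c0),len(q),q.mean(0).round(4),q.min(0).round(4),q.max(0).round(4))
hi(240,290,255,300,.13,.2); hi(240,290,318,355,.13,.2); hi(240,290,318,355,.15,.2); hi(225,245,298,316,.05,.09); hi(240,330,130,240,.015,.04); hi(230,362,415,505,.012,.03)
print('worktop',world(c,200,340),world(c,400,300))
E
```

```text
(240, 255) 513 [0.5052 0.0421 0.1573] [0.4827 0.0198 0.1308] [0.5303 0.0689 0.1769]
(240, 318) 160 [ 0.5053 -0.0847  0.1622] [ 0.4948 -0.098   0.1354] [ 0.5198 -0.0725  0.1852]
(240, 318) 124 [ 0.5057 -0.0845  0.1669] [ 0.4959 -0.0979  0.1501] [ 0.5197 -0.0728  0.1852]
(225, 298) 131 [ 0.5737 -0.0213  0.0716] [ 0.5586 -0.0322  0.0617] [ 0.5947 -0.0106  0.0795]
(240, 130) 6305 [0.4691 0.2566 0.021 ] [0.3719 0.1438 0.015 ] [0.5683 0.3726 0.0279]
(230, 415) 9436 [ 0.4443 -0.3545  0.0177] [ 0.3129 -0.4494  0.012 ] [ 0.5813 -0.2607  0.0245]
worktop [ 0.34611783  0.22171282 -0.00219747] [ 0.43710711 -0.22471257 -0.00064908]
```

View pics/crop0.png

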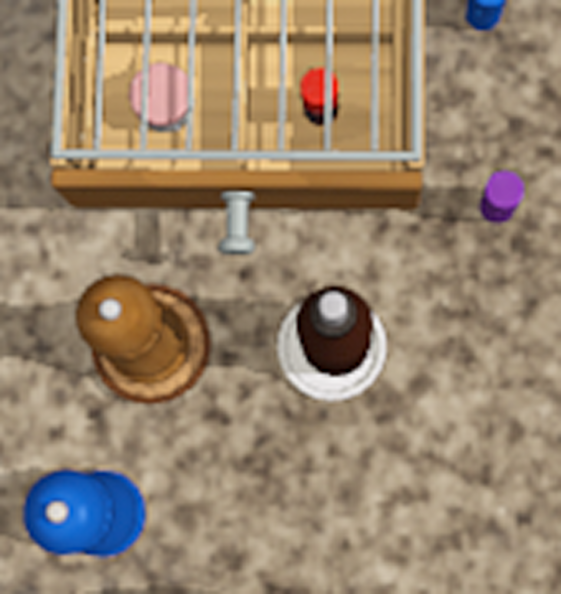

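View pics/crop1.png

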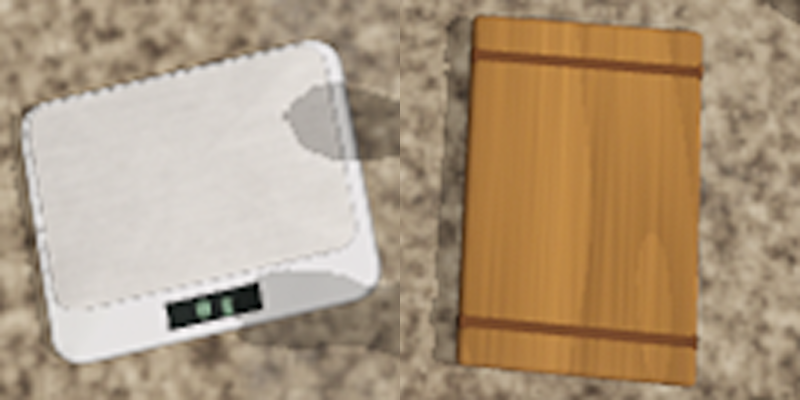

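The crop confirms it: red lid with black body at crop (320,95) in the right compartment, pink tin at (160,95) on the left, purple and blue pots outside the unit, wooden mill with its knob at (109,309). Oil top is at (334,303), and the knob disc at (236,245).

```bash
cat > m.py <<'E'
from h import *
c=load('top0')
a=lambda x,y,z:world(c,235+x/3.3-.35,165+y/3.3-.35,z)[:2]
s=lambda x,y:world(c,130+x/3.636-.36,230+y/3.636-.36,.022)[:2]
b=lambda x,y:world(c,400+x/2.963-.33,230+y/2.963-.33,.018)[:2]
P=cloud(c)
E
python3 - <<'E'
from m import *
pr=lambda n,v:print(n,np.round(v,4))
pr('mill',a(109,309,.175)); pr('oil',a(334,303,.182))
# coaster edges
for n,L,Rr,B,r in(('mc',None,(210,345),(150,402),.042),('oc',(278,345),(387,345),(332,399),.037)):
    Rw=a(*Rr,.01);Bw=a(*B,.01); pr(n,[Bw[0]+r,Rw[1]+r]); pr(n+' bottom',Bw)
    if L: pr(n+' L',a(*L,.01)); pr(n+' R',Rw)
S=np.array([s(24,112),s(322,40),s(360,243),s(58,310)]); pr('scale',S); pr('c',S.mean(0)); pr('sz',np.linalg.norm(np.diff(S,axis=0),axis=1))
B=np.array([b(75,16),b(302,33),b(296,384),b(59,362)]); pr('board',B); pr('c',B.mean(0)); pr('sz',np.linalg.norm(np.diff(B,axis=0),axis=1)); 
d=(B[0]+B[1]-B[2]-B[3]); pr('board x yaw',np.arctan2(d[1],d[0]))
d=S[0]+S[3]-S[1]-S[2]; pr('scale yaw(y axis)-90',np.arctan2(-d[0],d[1]))
e1,e2=a(57,158,.1),a(420,155,.1); pr('front wire',[e1,e2]); d=e1-e2; pr('unit yaw',np.arctan2(-d[0],d[1])); pr('len',np.linalg.norm(d))
w1,w2=a(72,-0,.1),a(416,0,.1)
pr('knob disc',a(236,245,.066)); pr('stem',[a(237,210,.073),a(237,200,.073)])
pr('pot lid',a(320,84,.076)); pr('tin',a(160,93,.052))
for n,(x,y) in dict(pot=(314,88),purple=(505,185),mk=(237,230)).items():
    pr(n,world(c,235+x/3.3,165+y/3.3))
# drawer unit front face points
q=P[205:230,250:365].reshape(-1,3)
for za,zb in((.09,.112),(.03,.085)):
    m=q[(q[:,2]>za)&(q[:,2]<zb)]; pr('front',[m.min(0),m.max(0)])
q=P[100:230,240:375].reshape(-1,3); q=q[(q[:,2]>.092)&(q[:,2]<.108)][:,:2]
print(cv2.minAreaRect(q.astype(np.float32)))
E
```

```text
mill [0.5059 0.0448]
oil [ 0.5083 -0.0845]
mc [0.5074 0.0439]
mc bottom [0.4654 0.0422]
oc [ 0.5048 -0.0814]
oc bottom [ 0.4678 -0.0812]
oc L [ 0.5044 -0.0445]
oc R [ 0.5045 -0.1184]
scale [[0.5225 0.3707]
 [0.5678 0.1841]
 [0.442  0.1548]
 [0.4005 0.3398]]
c [0.4832 0.2624]
sz [0.1921 0.1292 0.1896]
board [[ 0.5802 -0.2811]
 [ 0.5668 -0.4476]
 [ 0.313  -0.4275]
 [ 0.3266 -0.2611]]
c [ 0.4466 -0.3543]
sz [0.1671 0.2545 0.167 ]
board x yaw -0.0789
scale yaw(y axis)-90 0.2295
front wire [[ 0.6137  0.0931]
 [ 0.6144 -0.1377]]
unit yaw 0.0028
len 0.2309
knob disc [ 0.5633 -0.0194]
stem [[ 0.5851 -0.0204]
 [ 0.5917 -0.0203]]
pot lid [ 0.6685 -0.0741]
tin [0.6702 0.0342]
pot [ 0.6654 -0.071   0.0746]
purple [ 0.6043 -0.1961  0.0544]
mk [ 0.5713 -0.0212  0.0721]
front [[ 0.5967 -0.1406  0.09  ]
 [ 0.6326  0.0969  0.1052]]
front [[ 0.5833 -0.1407  0.0301]
 [ 0.6461  0.0976  0.085 ]]
((0.7345350980758667, -0.022450171411037445), (0.2383934110403061, 0.27084603905677795), 89.37286376953125)
```

jog_arm(series=[[[0,0,0,0,0,0.132,70],[0,0,0,0,0,0.132,70],[0,0,0,0,0,0.133,70],[26,-40,0,0,0,0,70],[26,-40,0,0,0,0,70],[26,-40,0,0,0,0,70],[26,-40,0,0,0,0,70],[26,-40,0,0,0,0,70],[26,-40,0,0,0,0,70],[26,-40,0,0,0,0,70]]])

```text
time_s: 1.1
eef_pos: [0.4048, -0.2485, 0.2311]
eef_rot: [-0.0, 1.0, -0.0, -0.0]
wrist_force: [0.4, -0.9, 0.1]
opening: 0.824
grasp_force: 0.0
```

jog_arm(series=[[[26,-41,0,0,0,0,70],[26,-41,0,0,0,0,70],[26,-41,0,0,0,0,70],[25,-41,0,0,0,0,70],[0,0,0,0,0,0,70],[0,0,30,0,0,0,70],[0,0,30,0,0,0,70],[0,0,25,0,0,0,70],[0,0,14,0,0,0,70],[0,0,0,0,0,0,70]]])

```text
time_s: 2.1
eef_pos: [0.5056, -0.0862, 0.1301]
eef_rot: [-0.001, 1.0, -0.0, -0.002]
wrist_force: [0.9, 0.2, -0.9]
opening: 0.82
grasp_force: 0.0
```

jog_arm(series=[[[0,0,0,0,0,0,10],[0,0,0,0,0,0,10],[0,0,0,0,0,0,10],[0,0,0,0,0,0,10],[0,0,0,0,0,0,10],[0,0,0,0,0,0,10],[0,0,0,0,0,0,10],[0,0,0,0,0,0,10],[0,0,0,0,0,0,10],[0,0,0,0,0,0,10]]])

```text
time_s: 3.1
eef_pos: [0.5085, -0.0866, 0.134]
eef_rot: [0.0, 1.0, -0.0, 0.001]
wrist_force: [0.0, 1.2, 7.1]
opening: 0.294
grasp_force: 59.0
```

jog_arm(series=[[[0,0,-20,0,0,0,10],[0,0,-30,0,0,0,10],[1,30,-10,0,0,0,10],[1,40,0,0,0,0,10],[1,40,0,0,0,0,10],[1,40,0,0,0,0,10],[0,40,0,0,0,0,10],[0,40,0,0,0,0,10],[0,30,0,0,0,0,10],[0,13,0,0,0,0,10]]])

```text
time_s: 4.1
eef_pos: [0.5105, -0.3622, 0.1919]
eef_rot: [0.0, 1.0, -0.001, -0.0]
wrist_force: [0.3, 0.5, -3.0]
opening: 0.301
grasp_force: 59.7
```

jog_arm(series=[[[0,0,0,0,0,0,10],[0,0,0,0,0,0,10],[0,0,20,0,0,0,10],[0,0,15,0,0,0,10],[0,0,8,0,0,0,10],[0,0,3,0,0,0,10],[0,0,0,0,0,0,10],[0,0,0,0,0,0,10],[0,0,0,0,0,0,10],[0,0,0,0,0,0,10]]])

```text
time_s: 5.1
eef_pos: [0.5117, -0.3584, 0.1472]
eef_rot: [-0.001, 1.0, 0.0, 0.0]
wrist_force: [0.1, 4.8, 6.0]
opening: 0.296
grasp_force: 60.8
```

jog_arm(series=[[[0,0,0,0,0,0,70],[0,0,0,0,0,0,70],[0,0,0,0,0,0,70],[0,0,0,0,0,0,70],[0,0,0,0,0,0,70],[0,0,-20,0,0,0,70],[0,0,-30,0,0,0,70],[0,0,-30,0,0,0,85],[0,0,0,0,0,0,85],[0,0,0,0,0,0,85]]])

```text
time_s: 6.1
eef_pos: [0.5116, -0.3598, 0.2271]
eef_rot: [0.001, 1.0, -0.0, 0.001]
wrist_force: [0.3, 0.3, -0.0]
opening: 0.989
grasp_force: 0.0
```

```bash
python3 - <<'E'
from h import *
c=shot('scene','scene1'); P=cloud(c)
cv2.imwrite('pics/s1.png',cv2.resize(c['frame'][130:350,260:500],(720,660))[:600])
# mill head by scene camera
q=P[235:275,315:355].reshape(-1,3); q=q[(q[:,2]>.13)&(q[:,2]<.162)]; print(q.mean(0),q.min(0),q.max(0))
print(ctrl.get_obs()['eef_pos'])
E
```

```text
[0.49964323 0.05868338 0.15034849] [0.48095321 0.02946647 0.13018652] [0.52905248 0.07073758 0.16197549]
[ 0.51100597 -0.35923592  0.22575959]
```

View pics/s1.png

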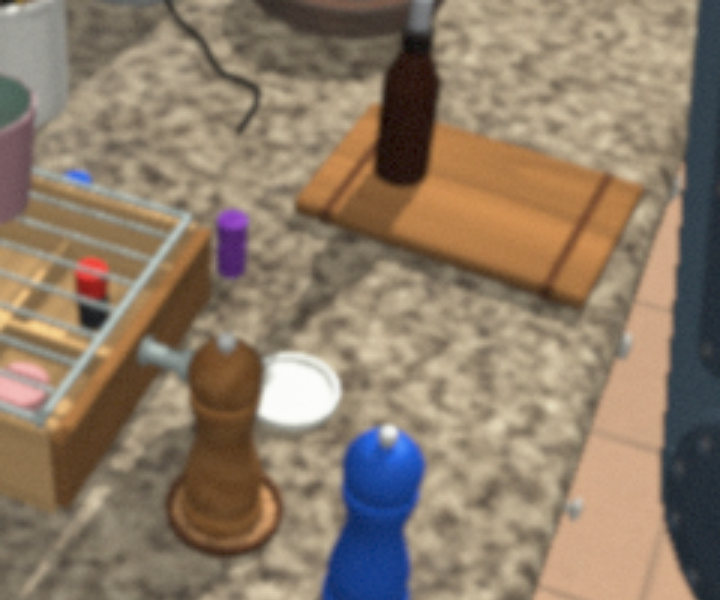

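The picture shows the oil bottle upright on the board (crop 405,170), its coaster empty (300,390), and the mill untouched.

jog_arm(series=[[[0,-40,0,0,0,0,85],[0,-40,0,0,0,0,85],[0,-40,0,0,0,0,85],[0,-40,0,0,0,0,85],[-1,-40,0,0,0,0,85],[-1,-40,0,0,0,0,85],[-1,-40,0,0,0,0,85],[-1,-40,0,0,0,0,85],[-1,-40,0,0,0,0,85],[0,-43,0,0,0,0,85]]])

```text
time_s: 7.15
eef_pos: [0.5051, 0.0451, 0.2247]
eef_rot: [-0.0, 1.0, -0.0, -0.001]
wrist_force: [1.0, -1.0, 0.7]
opening: 0.999
grasp_force: 0.0
```

jog_arm(series=[[[0,0,0,0,0,0,85],[0,0,0,0,0,0,85],[0,0,30,0,0,0,85],[0,0,30,0,0,0,85],[0,0,25,0,0,0,85],[0,0,16,0,0,0,85],[0,0,0,0,0,0,85],[0,0,0,0,0,0,85],[0,0,0,0,0,0,30],[0,0,0,0,0,0,30]]])

```text
time_s: 8.15
eef_pos: [0.5073, 0.0432, 0.1265]
eef_rot: [0.0, 1.0, -0.0, 0.001]
wrist_force: [0.2, 0.5, 0.5]
opening: 0.691
grasp_force: 0.0
```

jog_arm(series=[[[0,0,0,0,0,0,30],[0,0,0,0,0,0,30],[0,0,0,0,0,0,30],[0,0,0,0,0,0,30],[0,0,0,0,0,0,30],[0,0,0,0,0,0,30],[0,0,0,0,0,0,30],[0,0,0,0,0,0,30],[0,0,0,0,0,0,30],[0,0,0,0,0,0,30]]])

```text
time_s: 9.15
eef_pos: [0.5075, 0.0434, 0.1268]
eef_rot: [0.0, 1.0, 0.0, 0.001]
wrist_force: [-0.4, -0.6, 5.8]
opening: 0.54
grasp_force: 61.4
```

jog_arm(series=[[[0,0,-20,0,0,0,30],[0,0,-30,0,0,0,30],[-10,32,-10,0,0,0,30],[-13,41,0,0,0,0,30],[-13,41,0,0,0,0,30],[-13,41,0,0,0,0,30],[-13,41,0,0,0,0,30],[-13,41,0,0,0,0,30],[-13,41,0,0,0,0,30],[-13,41,0,0,0,0,30]]])

```text
time_s: 10.15
eef_pos: [0.4044, -0.2767, 0.1854]
eef_rot: [0.0, 1.0, -0.0, 0.0]
wrist_force: [0.2, 0.2, -0.6]
opening: 0.541
grasp_force: 62.3
```

jog_arm(series=[[[-12,41,0,0,0,0,30],[-11,33,0,0,0,0,30],[0,0,0,0,0,0,30],[0,0,20,0,0,0,30],[0,0,15,0,0,0,30],[0,0,8,0,0,0,30],[0,0,3,0,0,0,30],[0,0,0,0,0,0,30],[0,0,0,0,0,0,30],[0,0,0,0,0,0,30]]])

```text
time_s: 11.15
eef_pos: [0.3827, -0.3492, 0.1399]
eef_rot: [0.0, 1.0, 0.0, 0.0]
wrist_force: [-0.4, 1.8, 2.7]
opening: 0.539
grasp_force: 62.8
```

jog_arm(series=[[[0,0,0,0,0,0,85],[0,0,0,0,0,0,85],[0,0,0,0,0,0,85],[0,0,0,0,0,0,85],[0,0,0,0,0,0,85],[0,0,-20,0,0,0,85],[0,0,-35,0,0,0,85],[0,0,-35,0,0,0,85],[0,0,0,0,0,0,85],[0,0,0,0,0,0,85]]])

```text
time_s: 12.15
eef_pos: [0.3825, -0.3498, 0.2301]
eef_rot: [0.001, 1.0, -0.0, 0.001]
wrist_force: [-0.5, -0.3, -0.1]
opening: 0.995
grasp_force: 0.0
```

```bash
python3 - <<'E'
from h import *
c=shot('top','top2'); im=c['frame']
A=cv2.resize(im[210:250,280:333],(795,600),interpolation=2)
cv2.imwrite('pics/k2.png',A)
s=shot('scene','scene2'); cv2.imwrite('pics/s2.png',np.hstack([cv2.resize(s['frame'][180:320,340:500],(400,350),interpolation=2),cv2.resize(s['frame'][230:270,300:345],(394,350),interpolation=2)]))
E
```

```text
(no output)
```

View pics/k2.png

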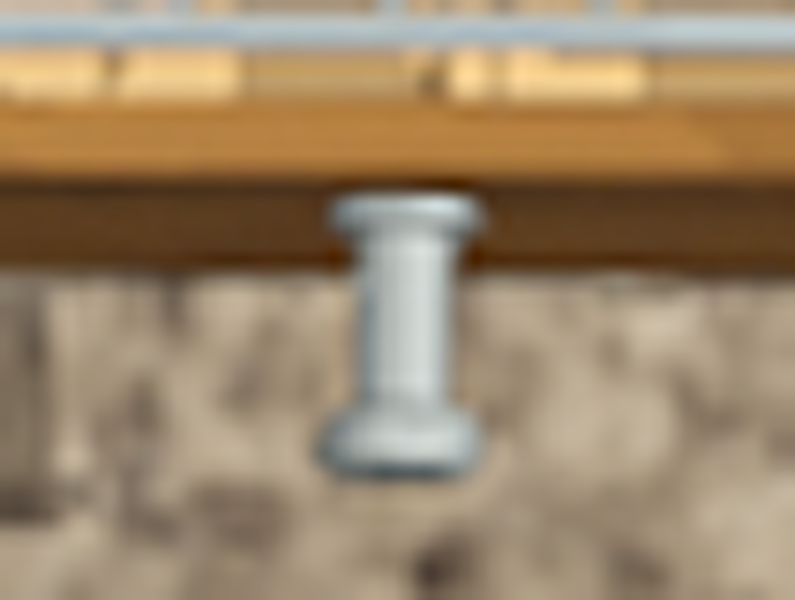

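View pics/s2.png

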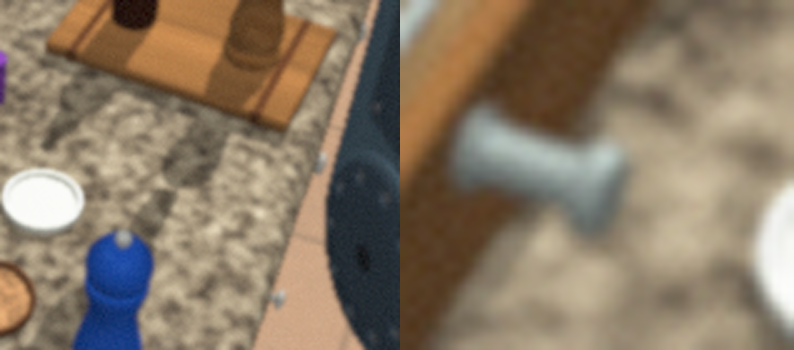

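Mill (245,60) and oil (135,20) both stand on the board, and the knob stem runs from (408,235) to (408,405) in the crop.

```bash
python3 - <<'E'
from h import *
c=load('top2')
for n,x,y,z in(('stem back',408,235,.073),('stem front',408,405,.073),('disc top front',402,430,.078),('disc bottom front',402,475,.06),('front top edge',408,180,.089),('fl l',0,180,.089),('fl r',795,178,.089),('stemL',358,320,.066),('stemR',455,320,.066)):
    print(n,world(c,280+x/15-.47,210+y/15-.47,z).round(4))
P=cloud(c)
for v in range(220,244,2): print(v,P[v,307].round(4))
E
```

```text
stem back [ 0.5918 -0.0209  0.073 ]
stem front [ 0.5671 -0.0211  0.073 ]
disc top front [ 0.5625 -0.0207  0.078 ]
disc bottom front [ 0.5593 -0.0194  0.06  ]
front top edge [ 0.5963 -0.022   0.089 ]
fl l [0.5965 0.0357 0.089 ]
fl r [ 0.5963 -0.0764  0.089 ]
stemL [ 0.5809 -0.0133  0.066 ]
stemR [ 0.5808 -0.0272  0.066 ]
220 [ 0.5993 -0.0226  0.0902]
222 [ 0.5978 -0.0217  0.0775]
224 [ 0.5943 -0.0215  0.0735]
226 [ 0.5897 -0.0216  0.0745]
228 [ 0.5858 -0.0215  0.0727]
230 [ 0.5814 -0.0215  0.0725]
232 [ 0.5772 -0.0215  0.0718]
234 [ 0.5723 -0.0218  0.0745]
236 [ 0.5686 -0.0216  0.071 ]
238 [ 0.5632 -0.0221  0.077 ]
240 [ 0.559  -0.022   0.0759]
242 [ 0.568  -0.0164  0.001 ]
```

jog_arm(series=[[[20,-36,0,0,0,0,60],[22,-36,0,0,0,0,60],[22,-36,0,0,0,0,60],[22,-36,0,0,0,0,60],[22,-36,0,0,0,0,60],[22,-36,0,0,0,0,60],[22,-37,0,0,0,0,60],[22,-37,0,0,0,0,60],[23,-38,0,0,0,0,60],[0,0,0,0,0,0,60]]])

```text
time_s: 13.25
eef_pos: [0.5801, -0.0166, 0.2272]
eef_rot: [-0.001, 1.0, 0.002, -0.001]
wrist_force: [-0.8, -0.1, 0.6]
opening: 0.702
grasp_force: 0.0
```

jog_arm(series=[[[0,0,0,0,0,0,60],[0,0,40,0,0,0,60],[0,0,40,0,0,0,60],[0,0,35,0,0,0,60],[0,0,30,0,0,0,60],[0,0,20,0,0,0,60],[0,0,16,0,0,0,60],[0,0,0,0,0,0,60],[0,0,0,0,0,0,60],[0,0,0,0,0,0,60]]])

```text
time_s: 14.25
eef_pos: [0.5804, -0.022, 0.0497]
eef_rot: [0.0, 1.0, -0.0, 0.001]
wrist_force: [-0.2, 0.0, -0.3]
opening: 0.705
grasp_force: 0.0
```

jog_arm(series=[[[0,0,0,0,0,0,5],[0,0,0,0,0,0,5],[0,0,0,0,0,0,5],[0,0,0,0,0,0,5],[0,0,0,0,0,0,5],[0,0,0,0,0,0,5],[0,0,0,0,0,0,5],[0,0,0,0,0,0,5],[0,0,0,0,0,0,5],[0,0,0,0,0,0,5]]])

```text
time_s: 15.25
eef_pos: [0.5797, -0.0188, 0.0492]
eef_rot: [-0.002, 1.0, -0.0, 0.0]
wrist_force: [-0.0, 10.4, 6.4]
opening: 0.142
grasp_force: 58.4
```

```bash
python3 - <<'E'
from m import *
print(a(57,512,.17),a(127,514,.03))
E
```

```text
[0.39069833 0.07221403] [0.39038443 0.05311045]
```

jog_arm(series=[[[-10,0,0,0,0,0,5],[-15,0,0,0,0,0,5],[-15,0,0,0,0,0,5],[-15,0,0,0,0,0,5],[-15,0,0,0,0,0,5],[-15,0,0,0,0,0,5],[-15,0,0,0,0,0,5],[-15,0,0,0,0,0,5],[-15,0,0,0,0,0,5],[-12,0,0,0,0,0,5]]])

```text
time_s: 16.25
eef_pos: [0.4372, -0.0172, 0.0491]
eef_rot: [-0.004, 1.0, -0.001, 0.001]
wrist_force: [2.4, 24.2, 11.5]
opening: 0.141
grasp_force: 61.0
```

jog_arm(series=[[[0,0,0,0,0,0,40],[0,0,0,0,0,0,40],[0,0,0,0,0,0,40],[0,0,0,0,0,0,40],[0,0,-30,0,0,0,40],[0,0,-40,0,0,0,40],[0,0,-40,0,0,0,40],[0,0,-40,0,0,0,40],[0,0,-40,0,0,0,40],[0,30,0,0,0,0,40]]])

```text
time_s: 17.25
eef_pos: [0.4406, -0.0512, 0.2444]
eef_rot: [0.002, 1.0, 0.002, 0.005]
wrist_force: [1.7, -1.4, -0.7]
opening: 0.468
grasp_force: 0.0
```

jog_arm(series=[[[0,40,0,0,0,0,60],[0,40,0,0,0,0,60],[0,40,0,0,0,0,60],[0,40,0,0,0,0,60],[0,40,0,0,0,0,60],[0,0,0,0,0,0,60],[0,0,0,0,0,0,60],[0,0,0,0,0,0,60],[0,0,0,0,0,0,60],[0,0,0,0,0,0,60]]])

```text
time_s: 18.25
eef_pos: [0.4375, -0.2504, 0.2384]
eef_rot: [0.0, 1.0, 0.001, 0.0]
wrist_force: [-0.4, -0.2, 1.0]
opening: 0.7
grasp_force: 0.0
```

```bash
python3 - <<'E'
from h import *
c=shot('top','top3'); im=c['frame']; cv2.imwrite('pics/d3.png',cv2.resize(im[190:330,230:410],(771,600),interpolation=2))
s=shot('scene','scene3')
print(ctrl.get_obs()['eef_pos'])
E
```

```text
[ 0.43750826 -0.25067756  0.2384676 ]
```

View pics/d3.png

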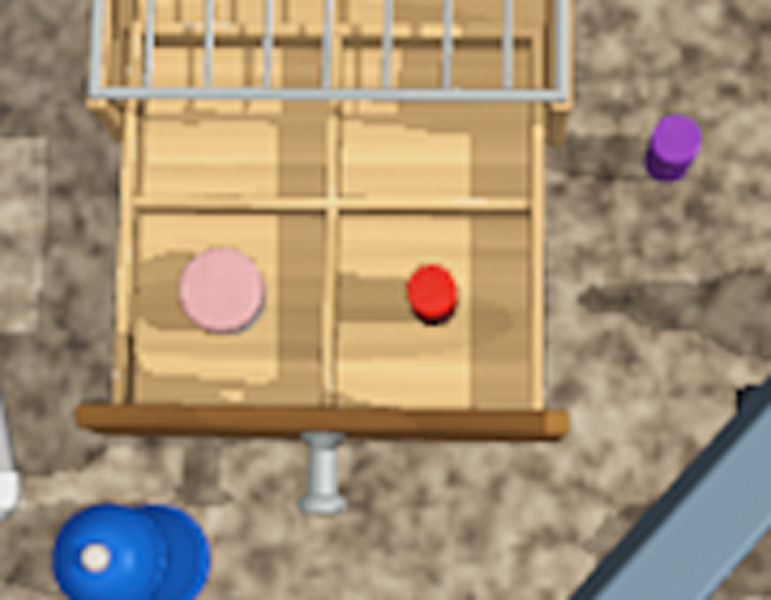

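The drawer is open and unobstructed: red lid at crop (431,290) with 14 to 35 mm to the compartment walls, pink tin at (222,288), knob at (322,470).

```bash
python3 - <<'E'
from h import *
c=load('top3'); k=771/180
f=lambda x,y,z:world(c,230+x/k-.38,190+y/k-.38,z).round(4)
print('lid',f(431,290,.076),'front l,r',f(78,408,.089),f(567,412,.089)); 
print('stem back/front',f(322,440,.073),f(322,492,.073)); print('divider',f(332,300,.051),'right wall',f(537,300,.051),'crosswall',f(430,203,.051),'front in',f(430,408,.051))
P=cloud(c); m=c['frame'].astype(int); r=(m[...,2]>150)&(m[...,1]<60)&(m[...,0]<60)
v,u=np.nonzero(r[230:285,310:350]); q=P[230:285,310:350][r[230:285,310:350]]; q=q[q[:,2]>.07]; print('lid3d',q.mean(0),np.ptp(q,axis=0),len(q))
c=load('scene3'); P=cloud(c); m=c['frame'].astype(int); r=(m[...,2]>130)&(m[...,1]<60)&(m[...,0]<60); r[:180]=0;r[330:]=0
q=P[r]; q=q[(q[:,2]>.073)&(q[:,2]<.09)]; print('lid scene',q.mean(0),q.min(0),q.max(0),len(q))
E
```

```text
lid [ 0.5218 -0.0715  0.076 ] front l,r [0.4624 0.0989 0.089 ] [ 0.4612 -0.1368  0.089 ]
stem back/front [ 0.4484 -0.0184  0.073 ] [ 0.4233 -0.0187  0.073 ]
divider [ 0.5203 -0.0209  0.051 ] right wall [ 0.5203 -0.1241  0.051 ] crosswall [ 0.5701 -0.0703  0.051 ] front in [ 0.466  -0.0705  0.051 ]
lid3d [ 0.52223554 -0.07153833  0.07581721] [0.02161796 0.02110566 0.00724057] 84
lid scene [ 0.51939469 -0.06266699  0.07598961] [ 0.51034736 -0.07533678  0.07302482] [ 0.52832178 -0.05774982  0.07931042] 26
```

jog_arm(series=[[[16,-36,0,0,0,0,48],[17,-36,0,0,0,0,48],[17,-36,0,0,0,0,48],[17,-36,0,0,0,0,48],[18,-35,0,0,0,0,48],[0,0,30,0,0,0,48],[0,0,40,0,0,0,48],[0,0,40,0,0,0,48],[0,0,30,0,0,0,48],[0,0,0,0,0,0,48]]])

```text
time_s: 19.35
eef_pos: [0.5188, -0.0707, 0.0941]
eef_rot: [-0.002, 1.0, 0.0, -0.004]
wrist_force: [-0.4, 0.2, 0.4]
opening: 0.56
grasp_force: 0.0
```

jog_arm(series=[[[0,0,20,0,0,0,48],[0,0,20,0,0,0,48],[0,0,12,0,0,0,48],[0,0,6,0,0,0,48],[0,0,0,0,0,0,48],[0,0,0,0,0,0,10],[0,0,0,0,0,0,10],[0,0,0,0,0,0,10],[0,0,0,0,0,0,10],[0,0,0,0,0,0,10]]])

```text
time_s: 20.35
eef_pos: [0.5232, -0.0726, 0.0414]
eef_rot: [0.0, 1.0, -0.0, 0.001]
wrist_force: [-0.6, -0.1, 6.4]
opening: 0.289
grasp_force: 58.6
```

jog_arm(series=[[[0,0,0,0,0,0,10],[0,0,0,0,0,0,10],[0,0,0,0,0,0,10],[0,0,0,0,0,0,10],[0,0,0,0,0,0,10],[0,0,-10,0,0,0,10],[0,0,-30,0,0,0,10],[0,0,-40,0,0,0,10],[0,0,-40,0,0,0,10],[0,0,0,0,0,0,10]]])

```text
time_s: 21.35
eef_pos: [0.5261, -0.0738, 0.1671]
eef_rot: [0.002, 1.0, 0.0, 0.005]
wrist_force: [1.2, 0.3, -0.2]
opening: 0.283
grasp_force: 58.8
```

jog_arm(series=[[[-4,-30,0,0,0,0,10],[-4,-38,0,0,0,0,10],[-4,-38,0,0,0,0,10],[-5,-38,0,0,0,0,10],[-5,-38,0,0,0,0,10],[-5,-38,0,0,0,0,10],[-4,-38,0,0,0,0,10],[-4,-38,0,0,0,0,10],[-4,-38,0,0,0,0,10],[0,0,0,0,0,0,10]]])

```text
time_s: 22.35
eef_pos: [0.4819, 0.2653, 0.16]
eef_rot: [-0.001, 1.0, 0.002, -0.0]
wrist_force: [0.2, -1.1, 0.1]
opening: 0.277
grasp_force: 59.0
```

jog_arm(series=[[[0,0,0,0,0,0,10],[0,0,0,0,0,0,10],[0,0,30,0,0,0,10],[0,0,35,0,0,0,10],[0,0,25,0,0,0,10],[0,0,15,0,0,0,10],[0,0,7,0,0,0,10],[0,0,3,0,0,0,10],[0,0,0,0,0,0,10],[0,0,0,0,0,0,10]]])

```text
time_s: 23.35
eef_pos: [0.4844, 0.2618, 0.0465]
eef_rot: [-0.0, 1.0, -0.0, 0.001]
wrist_force: [0.2, -0.2, 0.1]
opening: 0.277
grasp_force: 59.0
```

jog_arm(series=[[[0,0,2,0,0,0,10],[0,0,1,0,0,0,10],[0,0,1,0,0,0,10],[0,0,0,0,0,0,10],[0,0,0,0,0,0,10],[0,0,0,0,0,0,10],[0,0,0,0,0,0,10],[0,0,0,0,0,0,10],[0,0,0,0,0,0,10],[0,0,0,0,0,0,10]]])

```text
time_s: 24.35
eef_pos: [0.4841, 0.2619, 0.0429]
eef_rot: [-0.0, 1.0, 0.0, 0.001]
wrist_force: [-2.6, -0.4, 10.0]
opening: 0.28
grasp_force: 59.9
```

Contact. Release, retreat upward and toward the drawer side, then look.

jog_arm(series=[[[0,0,0,0,0,0,55],[0,0,0,0,0,0,55],[0,0,0,0,0,0,55],[0,0,0,0,0,0,55],[0,0,-20,0,0,0,55],[0,0,-40,0,0,0,55],[0,0,-40,0,0,0,55],[0,0,-40,0,0,0,55],[0,0,-40,0,0,0,55],[0,0,0,0,0,0,55]]])

```text
time_s: 25.35
eef_pos: [0.4869, 0.2627, 0.228]
eef_rot: [-0.002, 1.0, -0.0, 0.006]
wrist_force: [1.4, 0.5, 0.7]
opening: 0.645
grasp_force: 0.0
```

jog_arm(series=[[[-5,40,0,0,0,0,55],[-5,40,0,0,0,0,55],[-5,40,0,0,0,0,55],[-5,40,0,0,0,0,55],[-5,40,0,0,0,0,55],[-5,40,0,0,0,0,55],[-5,30,0,0,0,0,55],[-5,9,0,0,0,0,55],[-7,0,0,0,0,0,55],[0,0,0,0,0,0,55]]])

```text
time_s: 26.35
eef_pos: [0.4354, -0.0164, 0.2208]
eef_rot: [-0.0, 1.0, -0.0, -0.001]
wrist_force: [0.4, 0.3, -0.2]
opening: 0.648
grasp_force: 0.0
```

```bash
python3 - <<'E'
from h import *
c=shot('top','top4'); im=c['frame']; cv2.imwrite('pics/d4.png',cv2.resize(im[200:340,130:320],(800,590),interpolation=2))
P=cloud(c); m=im.astype(int); r=(m[...,2]>150)&(m[...,1]<60)&(m[...,0]<60); r[:235]=0;r[345:]=0;r[:,:130]=0;r[:,240:]=0
v,u=np.nonzero(r); print('px',u.mean(),v.mean(),len(u),world(c,u.mean(),v.mean(),.077)); q=P[r]; print(q[q[:,2]>.072].mean(0))
print(ctrl.get_obs()['eef_pos'])
E
```

```text
px 174.43617021276594 275.3404255319149 94 [0.48312466 0.25956255 0.077     ]
[0.48206962 0.25638781 0.0876625 ]
[ 0.43593762 -0.01627201  0.22103892]
```

View pics/d4.png

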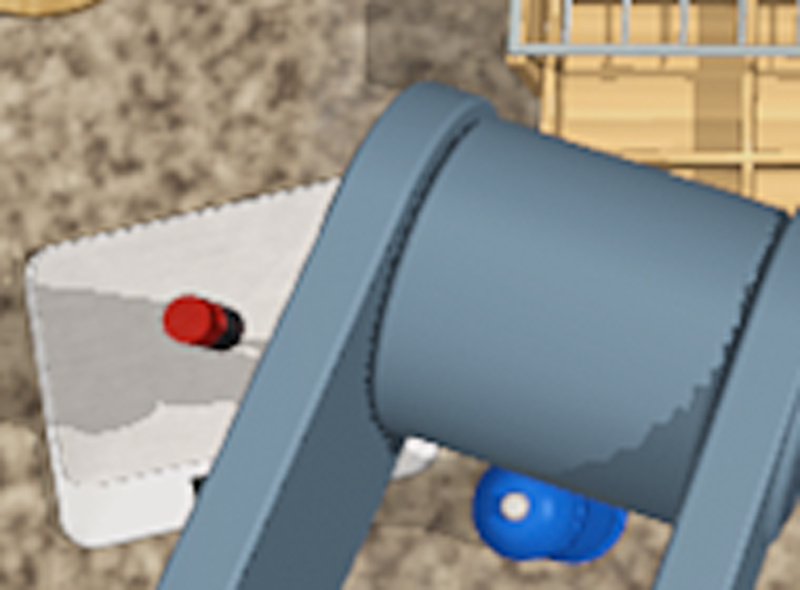

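The pot stands upright on the platform (lid at crop 187,320). Now re-grip the knob and push.

jog_arm(series=[[[0,1.5,40,0,0,0,50],[0,0,40,0,0,0,50],[0,0,40,0,0,0,50],[0,0,30,0,0,0,50],[0,0,15,0,0,0,50],[0,0,7,0,0,0,50],[0,0,0,0,0,0,50],[0,0,0,0,0,0,50],[0,0,0,0,0,0,5],[0,0,0,0,0,0,5]]])

```text
time_s: 27.4
eef_pos: [0.4372, -0.019, 0.0503]
eef_rot: [0.0, 1.0, -0.0, 0.001]
wrist_force: [0.1, -0.6, 0.3]
opening: 0.251
grasp_force: 0.0
```

jog_arm(series=[[[0,0,0,0,0,0,5],[0,0,0,0,0,0,5],[0,0,0,0,0,0,5],[0,0,0,0,0,0,5],[0,0,0,0,0,0,5],[0,0,0,0,0,0,5],[0,0,0,0,0,0,5],[0,0,0,0,0,0,5],[0,0,0,0,0,0,5],[0,0,0,0,0,0,5]]])

```text
time_s: 28.4
eef_pos: [0.437, -0.0171, 0.0504]
eef_rot: [-0.002, 1.0, -0.001, 0.001]
wrist_force: [-0.0, 11.7, 8.6]
opening: 0.14
grasp_force: 58.5
```

jog_arm(series=[[[10,0,0,0,0,0,5],[16,0,0,0,0,0,5],[16,1,0,0,0,0,5],[16,0,0,0,0,0,5],[16,0,0,0,0,0,5],[16,1,0,0,0,0,5],[16,0,0,0,0,0,5],[16,0,0,0,0,0,5],[12,0,0,0,0,0,5],[5,0,0,0,0,0,5]]])

```text
time_s: 29.4
eef_pos: [0.5767, -0.0187, 0.0504]
eef_rot: [-0.002, 1.0, -0.0, 0.001]
wrist_force: [-1.9, 8.9, 7.8]
opening: 0.137
grasp_force: 59.8
```

jog_arm(series=[[[2,0,0,0,0,0,5],[2,0,0,0,0,0,5],[1,0,0,0,0,0,5],[0,0,0,0,0,0,5],[0,0,0,0,0,0,5],[0,0,0,0,0,0,5],[0,0,0,0,0,0,5],[0,0,0,0,0,0,5],[0,0,0,0,0,0,5],[0,0,0,0,0,0,5]]])

```text
time_s: 30.4
eef_pos: [0.581, -0.0188, 0.0504]
eef_rot: [-0.002, 1.0, -0.0, 0.001]
wrist_force: [0.2, 9.4, 5.2]
opening: 0.143
grasp_force: 59.7
```

jog_arm(series=[[[1,0,0,0,0,0,5],[1,0,0,0,0,0,5],[1,0,0,0,0,0,5],[0,0,0,0,0,0,5],[0,0,0,0,0,0,5],[0,0,0,0,0,0,5],[0,0,0,0,0,0,5],[0,0,0,0,0,0,5],[0,0,0,0,0,0,5],[0,0,0,0,0,0,5]]])

```text
time_s: 31.4
eef_pos: [0.5819, -0.0187, 0.0504]
eef_rot: [-0.002, 1.0, -0.0, -0.002]
wrist_force: [-9.0, 8.4, 12.7]
opening: 0.135
grasp_force: 60.4
```

jog_arm(series=[[[0,0,0,0,0,0,50],[0,0,0,0,0,0,50],[0,0,0,0,0,0,50],[0,0,0,0,0,0,50],[0,0,-30,0,0,0,50],[0,0,-40,0,0,0,50],[0,0,-40,0,0,0,50],[0,0,-40,0,0,0,50],[0,0,-30,0,0,0,50],[0,0,0,0,0,0,85]]])

```text
time_s: 32.4
eef_pos: [0.5863, -0.0218, 0.2352]
eef_rot: [0.001, 1.0, -0.0, 0.005]
wrist_force: [0.2, -1.0, 0.0]
opening: 0.737
grasp_force: 0.0
```

jog_arm(series=[[[-22,36,0,0,0,0,85],[-22,36,0,0,0,0,85],[-22,36,0,0,0,0,85],[-22,36,0,0,0,0,85],[-22,36,0,0,0,0,85],[-22,36,0,0,0,0,85],[-23,37,0,0,0,0,85],[-23,37,0,0,0,0,85],[-23,38.5,0,0,0,0,85],[0,0,0,0,0,0,85]]])

```text
time_s: 33.4
eef_pos: [0.3793, -0.3534, 0.2284]
eef_rot: [0.0, 1.0, -0.003, -0.001]
wrist_force: [0.7, -0.9, 0.3]
opening: 0.995
grasp_force: 0.0
```

```bash
python3 - <<'E'
from h import *
c=shot('top','top5'); im=c['frame']
cv2.imwrite('pics/d5.png',np.hstack([cv2.resize(im[230:340,130:240],(400,400),interpolation=2),cv2.resize(im[165:275,240:350],(400,400),interpolation=2)]))
s=shot('scene','scene5'); P=cloud(s)
print(ctrl.get_obs()['eef_pos'],ctrl.get_obs()['wrist_force'])
c0=load('top2')
P0,P1=cloud(c0),cloud(c)
for Q in(P0,P1): print([Q[v,300,0].round(4) for v in range(214,224)],[Q[v,307].round(4)[0] for v in (232,236,240)])
E
```

```text
[ 0.38136657 -0.34973726  0.22821698] [-0.01753089  0.51649124  0.12620544]
[np.float64(0.6289), np.float64(0.6267), np.float64(0.6086), np.float64(0.6059), np.float64(0.6045), np.float64(0.6011), np.float64(0.6), np.float64(0.5986), np.float64(0.599), np.float64(0.598)] [np.float64(0.5772), np.float64(0.5686), np.float64(0.559)]
[np.float64(0.6294), np.float64(0.6266), np.float64(0.608), np.float64(0.6059), np.float64(0.6045), np.float64(0.6017), np.float64(0.5997), np.float64(0.5981), np.float64(0.5978), np.float64(0.5984)] [np.float64(0.5765), np.float64(0.5686), np.float64(0.5592)]
```

View pics/d5.png

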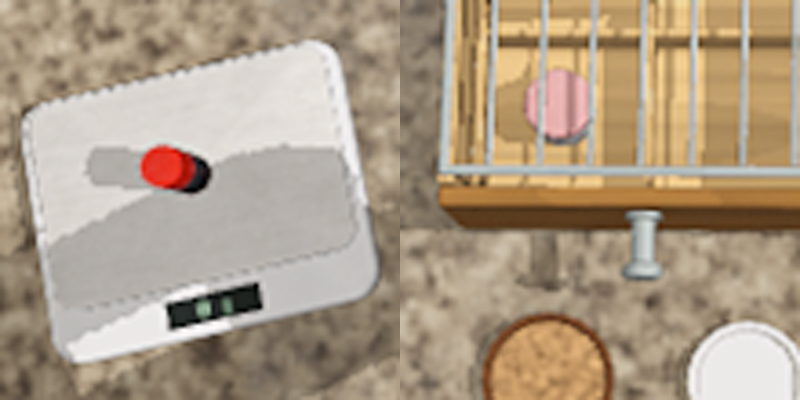

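The drawer is shut, since its depths match the ones before opening. The pot base at crop (191,175) is on the platform centre (191,176), and the tin is still in the drawer. Next, the mill.

jog_arm(series=[[[0,0,0,0,0,0,85],[0,0,30,0,0,0,85],[0,0,30,0,0,0,85],[0,0,20,0,0,0,85],[0,0,10,0,0,0,85],[0,0,0,0,0,0,85],[0,0,0,0,0,0,30],[0,0,0,0,0,0,30],[0,0,0,0,0,0,30],[0,0,0,0,0,0,30]]])

```text
time_s: 34.5
eef_pos: [0.383, -0.3502, 0.1411]
eef_rot: [0.001, 1.0, -0.0, 0.001]
wrist_force: [0.5, 1.6, 5.6]
opening: 0.545
grasp_force: 61.2
```

jog_arm(series=[[[0,0,0,0,0,0,30],[0,0,0,0,0,0,30],[0,0,0,0,0,0,30],[0,0,0,0,0,0,30],[0,0,0,0,0,0,30],[0,0,0,0,0,0,30],[0,0,-16,0,0,0,30],[0,0,-30,0,0,0,30],[0,0,0,0,0,0,30],[0,0,0,0,0,0,30]]])

```text
time_s: 35.5
eef_pos: [0.3825, -0.3498, 0.1859]
eef_rot: [0.001, 1.0, -0.0, 0.001]
wrist_force: [-0.0, 0.7, -2.8]
opening: 0.536
grasp_force: 62.0
```

jog_arm(series=[[[11,-33,0,0,0,0,30],[12,-40,0,0,0,0,30],[13,-40,0,0,0,0,30],[13,-40,0,0,0,0,30],[13,-40,0,0,0,0,30],[13,-40,0,0,0,0,30],[13,-40,0,0,0,0,30],[13,-40,0,0,0,0,30],[13,-40,0,0,0,0,30],[10,-40,0,0,0,0,30]]])

```text
time_s: 36.5
eef_pos: [0.5059, 0.0454, 0.1838]
eef_rot: [-0.0, 1.0, -0.0, -0.001]
wrist_force: [1.8, 0.1, -1.7]
opening: 0.537
grasp_force: 62.2
```

jog_arm(series=[[[0,0,0,0,0,0,30],[0,0,0,0,0,0,30],[0,0,0,0,0,0,30],[0,0,25,0,0,0,30],[0,0,20,0,0,0,30],[0,0,8,0,0,0,30],[0,0,4,0,0,0,30],[0,0,2,0,0,0,30],[0,0,0,0,0,0,30],[0,0,0,0,0,0,30]]])

```text
time_s: 37.5
eef_pos: [0.5077, 0.0427, 0.1282]
eef_rot: [0.0, 1.0, -0.001, 0.001]
wrist_force: [-1.5, 1.2, 5.7]
opening: 0.541
grasp_force: 63.2
```

jog_arm(series=[[[0,0,0,0,0,0,85],[0,0,0,0,0,0,85],[0,0,0,0,0,0,85],[0,0,0,0,0,0,85],[0,0,0,0,0,0,85],[0,0,-20,0,0,0,85],[0,0,-30,0,0,0,85],[0,0,-30,0,0,0,85],[0,0,-20,0,0,0,85],[0,0,0,0,0,0,85]]])

```text
time_s: 38.5
eef_pos: [0.5084, 0.0434, 0.2296]
eef_rot: [0.0, 1.0, 0.0, 0.003]
wrist_force: [0.3, -0.1, -0.2]
opening: 0.996
grasp_force: 0.0
```

jog_arm(series=[[[0,40,0,0,0,0,70],[0,40,0,0,0,0,70],[0,40,0,0,0,0,70],[0,40,0,0,0,0,70],[1,40,0,0,0,0,70],[1,40,0,0,0,0,70],[1,40,0,0,0,0,70],[1,40,0,0,0,0,70],[1,43,0,0,0,0,70],[0,40,0,0,0,0,70]]])

```text
time_s: 39.5
eef_pos: [0.5106, -0.3608, 0.2245]
eef_rot: [-0.001, 1.0, -0.0, -0.001]
wrist_force: [0.3, -0.0, -0.3]
opening: 0.817
grasp_force: 0.0
```

jog_arm(series=[[[0,0,0,0,0,0,70],[0,0,0,0,0,0,70],[0,0,30,0,0,0,70],[0,0,30,0,0,0,70],[0,0,15,0,0,0,70],[0,0,5,0,0,0,70],[0,0,0,0,0,0,70],[0,0,0,0,0,0,10],[0,0,0,0,0,0,10],[0,0,0,0,0,0,10]]])

```text
time_s: 40.5
eef_pos: [0.5118, -0.3598, 0.1476]
eef_rot: [0.001, 1.0, -0.0, 0.001]
wrist_force: [-0.7, 1.3, 7.6]
opening: 0.315
grasp_force: 15.7
```

jog_arm(series=[[[0,0,0,0,0,0,10],[0,0,0,0,0,0,10],[0,0,0,0,0,0,10],[0,0,0,0,0,0,10],[0,0,0,0,0,0,10],[0,0,0,0,0,0,10],[0,0,0,0,0,0,10],[0,0,-16,0,0,0,10],[0,0,-30,0,0,0,10],[0,0,0,0,0,0,10]]])

```text
time_s: 41.5
eef_pos: [0.5131, -0.3614, 0.1974]
eef_rot: [0.003, 1.0, -0.0, 0.003]
wrist_force: [0.3, -0.9, -1.5]
opening: 0.299
grasp_force: 59.6
```

jog_arm(series=[[[0,-35,0,0,0,0,10],[-1,-40,0,0,0,0,10],[-1,-40,0,0,0,0,10],[-1,-40,0,0,0,0,10],[-1,-40,0,0,0,0,10],[-1,-40,0,0,0,0,10],[0,-30,0,0,0,0,10],[0,-10,0,0,0,0,10],[0,0,0,0,0,0,10],[0,0,0,0,0,0,10]]])

```text
time_s: 42.5
eef_pos: [0.5064, -0.0853, 0.1922]
eef_rot: [0.0, 1.0, -0.0, -0.0]
wrist_force: [0.4, -1.3, -2.2]
opening: 0.298
grasp_force: 59.8
```

jog_arm(series=[[[0,0,0,0,0,0,10],[0,0,25,0,0,0,10],[0,0,20,0,0,0,10],[0,0,8,0,0,0,10],[0,0,4,0,0,0,10],[0,0,2,0,0,0,10],[0,0,0,0,0,0,10],[0,0,0,0,0,0,10],[0,0,0,0,0,0,10],[0,0,0,0,0,0,10]]])

```text
time_s: 43.5
eef_pos: [0.5074, -0.085, 0.1349]
eef_rot: [0.001, 1.0, -0.0, 0.001]
wrist_force: [-1.1, 0.2, 6.4]
opening: 0.297
grasp_force: 60.7
```

Contact at the expected height. Release, retreat to the right, and look.

jog_arm(series=[[[0,0,0,0,0,0,70],[0,0,0,0,0,0,70],[0,0,0,0,0,0,70],[0,0,0,0,0,0,70],[0,0,0,0,0,0,70],[0,0,-20,0,0,0,70],[0,0,-30,0,0,0,70],[0,0,-30,0,0,0,70],[0,0,-20,0,0,0,70],[0,0,0,0,0,0,70]]])

```text
time_s: 44.5
eef_pos: [0.5082, -0.0851, 0.2367]
eef_rot: [0.001, 1.0, -0.0, 0.003]
wrist_force: [-0.3, 0.5, -0.7]
opening: 0.819
grasp_force: 0.0
```

jog_arm(series=[[[-10,30,0,0,0,0,70],[-15,40,0,0,0,0,70],[-15,40,0,0,0,0,70],[-15,40,0,0,0,0,70],[-15,40,0,0,0,0,70],[-15,40,0,0,0,0,70],[-15,40,0,0,0,0,70],[0,20,0,0,0,0,70],[0,0,0,0,0,0,70],[0,0,0,0,0,0,70]]])

```text
time_s: 45.5
eef_pos: [0.4058, -0.3737, 0.2319]
eef_rot: [-0.001, 1.0, -0.001, -0.001]
wrist_force: [0.0, 0.4, 0.1]
opening: 0.818
grasp_force: 0.0
```

```bash
python3 - <<'E'
from h import *
c=shot('top','top6'); s=shot('scene','scene6')
cv2.imwrite('pics/f6.png',np.hstack([cv2.resize(c['frame'][165:345,130:370],(480,360),interpolation=2),cv2.resize(s['frame'][190:340,260:400],(320,360),interpolation=2)]))
print(ctrl.get_obs()['eef_pos'],ctrl.get_obs()['wrist_force'])
E
```

```text
[ 0.40640752 -0.37291971  0.23250072] [0.62266318 0.91644159 0.18562821]
```

View pics/f6.png

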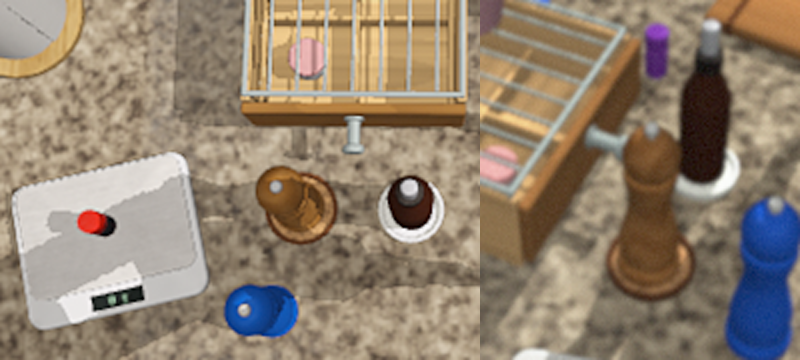

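Mill (crop 300,210) and oil (410,210) stand upright inside their coasters. The drawer is shut with the tin in it, and the pot is at the scale's centre (97,222). Handing in.

```bash
python3 - <<'E'
from h import *
c=load('top6');P=cloud(c)
for a in((240,290,255,300),(240,290,318,355)):
    q=P[a[0]:a[1],a[2]:a[3]].reshape(-1,3); print(np.sort(q[:,2])[-8:].round(4),q[q[:,2]>.15].mean(0).round(4))
print(ctrl.hand_in())
E
```

```text
[0.1771 1.0212 1.0212 1.0212 1.0212 1.0212 1.0212 1.0212] [0.5046 0.0407 0.1739]
[1.0212 1.0212 1.0212 1.0212 1.0212 1.0212 1.0212 1.0212] [ 0.4966 -0.0831  0.2208]
the job is handed in; nothing more can be done
None
```

The job is handed in at about 45 s, with no verdict returned: in the last pictures the pot stands at the scale's centre, the tin is in the shut drawer, and the mill and oil bottle stand upright in their own coasters.

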